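Pack the soldering kit tray

TASK

Pack the soldering kit tray on the bench for the next student: the small solder reel in the large round well, the flux tin in the small round well, the flush cutters in the wide trough and the solder sucker in the narrow trough, each lying flat on the floor of its nest. Set each piece down rather than dropping it, and leave the larger wire reel and the long-nose pliers where they are, they belong to the bench.

Things in the scene. Friction and masses are not known exactly. Their poses are not given: they have to be found in the camera images.
- solder_reel: Solder reel standing on one flange on the red mat (2 mm thick): two blue plastic flanges of 50 mm diameter, each 5 mm thick, silver solder (44 mm diameter) wound between; 38 mm high, about 0.12 kg. Grip across the flanges, near the top. Origin: centre of its underside, z up its axis; its yaw means nothing.
- flux_tin: Closed round bare-metal tin, 42 mm diameter, 20 mm high, about 0.05 kg, lying flat. Origin: centre of its underside, z up; its yaw means nothing.
- cutters: Flush cutters lying flat: blue handles, steel joint, short stubby jaws; 125 mm long, 51 mm wide over the handles, 13 mm thick, 0.09 kg. Origin: mid-length, centre line, underside; x to the jaw tip (+62 mm; handle ends -62 mm), z up. Best grip, near the centre of mass: the joint, a block 26 mm long, 18 mm wide (y), centre x = +27 mm, top 12 mm above the underside. May lie either way round.
- solder_sucker: Solder sucker (desoldering pump) lying flat: octagonal aluminium barrel 20 mm across flats, 95 mm long, tapered white nozzle, plunger rod with black thumb knob; 165 mm long overall, 0.07 kg. Origin: mid-length on the barrel axis (10 mm above the mat), near the centre of mass; x to the nozzle tip, z up; 4 mm high button on top at x = +32 mm. Pinch across y at the origin. May lie either way round.
- wire_reel: Look-alike, leave it: larger and lower reel, blue flanges of 66 mm diameter, 30 mm high, with green hook-up wire. Origin: centre of its underside.
- long_nose: Look-alike, leave them: long-nose pliers with the same blue handles but long slim jaws; 160 mm long, 51 mm wide, 13 mm thick. Origin: at mid-length on the underside, x to the jaw tip.
- large_well: Mid-grey nest, dark floor, in the dark grey kit tray (tray 202 x 252 mm, rim 14 mm high, fixed): a block 95 x 80 mm, 12 mm high, with a round well of 69 mm diameter, 8 mm deep. Origin: centre of the block's underside (4 mm above the bench), z up; well concentric, floor at z = 4 mm, rim at z = 12 mm.
- small_well: Same block (95 x 80 x 12 mm) beside the large well in the middle row of the tray, with a round well of 59 mm diameter, 8 mm deep. Origin: centre of the block's underside; well floor at z = 4 mm, rim at z = 12 mm.
- wide_trough: Mid-grey nest, dark floor, in one outer row of the tray: 192 mm long (x), 80 mm wide (y), 12 mm high, its trough 184 mm long and 72 mm wide. Origin: centre of the underside; trough floor at z = 4 mm, wall tops at z = 12 mm. The long side walls are missing over the middle 70 mm (x from -35 to +35 mm), so that fingers can reach down beside the tool.
- narrow_trough: The same kind of nest in the other outer row of the tray, its trough 184 mm long (x) and only 42 mm wide (y). Origin: centre of the underside; trough floor at z = 4 mm, wall tops at z = 12 mm; side walls missing over the middle 70 mm (x from -35 to +35 mm).
Mind the look-alikes: they are no part of the job. What is shaped like the solder_reel but orange, pink or purple is not meant.

How it is judged:
At the end, for the whole second after the job is handed in: Reel and tin flat on the floors of their wells (centres within 13 mm); cutters and sucker flat on the floors of their troughs (centres within 31 x 20 mm and 14 x 14 mm), either way round; all four released, at rest; wire reel and long-nose pliers within 20 mm of their starts (horizontal distance between solder_reel and large_well below 0.013 m and z of solder_reel in the frame of large_well between 0.001 and 0.0065 m and angle between each of solder_reel, flux_tin's own z axis and vertical below 0.08 rad and linear speed of each of solder_reel, flux_tin, cutters, solder_sucker below 0.02 m/s and angular speed of each of solder_reel, flux_tin, cutters, solder_sucker below 0.3 rad/s and contact force between the fingers and solder_reel below 0.05 N and horizontal distance between flux_tin and small_well below 0.013 m and z of flux_tin in the frame of small_well between 0.001 and 0.0065 m and contact force between the fingers and flux_tin below 0.05 N and x of cutters in the frame of wide_trough between -0.031 and 0.031 m and y of cutters in the frame of wide_trough between -0.02 and 0.02 m and z of cutters in the frame of wide_trough between 0.001 and 0.0065 m and angle between the x axis of cutters and the x axis of wide_trough, either way round below 0.45 rad and contact force between the fingers and cutters below 0.05 N and x of solder_sucker in the frame of narrow_trough between -0.014 and 0.014 m and y of solder_sucker in the frame of narrow_trough between -0.014 and 0.014 m and z of solder_sucker in the frame of narrow_trough between 0.011 and 0.0165 m and angle between the x axis of solder_sucker and the x axis of narrow_trough, either way round below 0.25 rad and contact force between the fingers and solder_sucker below 0.05 N and distance of each of wire_reel, long_nose from where it was at the start of the episode below 0.02 m); the robot touches nothing.
It fails at once if a piece of the kit is dropped or thrown (moves faster than 0.7 m/s, a fall of about 25 mm, with the fingers off it) ((linear speed of solder_reel above 0.7 m/s and contact force between the fingers and solder_reel below 0.01 N) or (linear speed of flux_tin above 0.7 m/s and contact force between the fingers and flux_tin below 0.01 N) or (linear speed of cutters above 0.7 m/s and contact force between the fingers and cutters below 0.01 N) or (linear speed of solder_sucker above 0.7 m/s and contact force between the fingers and solder_sucker below 0.01 N)).
It also fails if it takes over 104 s, if anything falls off the work surface, if the arm or the gripper's body presses on something with over 40 N, if the wrist force passes 120 N, or if a joint passes its speed limit or range.

ROBOT

A 6-joint arm with a two-finger parallel gripper is mounted at the origin on the work surface. World frame = base frame: x ahead of the robot, y to its left, z up, the work surface at z = 0. Lengths are in m, angles in rad, forces in N, time in s.
With the tool pointing down it reaches from about 0.35 to 0.85 m from the base axis. Payload 8.1 kg.
Tool frame: the origin (TCP) lies on the mounting face of the last link; the fingertips stand 186 mm ahead of it and the grasp point (between the pads) lies 167 mm ahead of it; y points along the fingers, x is the direction in which the jaws open and shut, and the axes are right-handed (so a half turn about y gives the same grasp; the last joint's range is limited). The gripper opens to 93 mm and grips with 3 to 60 N. Pads are 15 mm wide; open, the fingers measure 128 mm over their backs; the gripper's body (75 mm by 188 mm) begins 65 mm behind the grasp point.
Start: joints at [-1.292, 0.13, 1.488, -0, 1.523, -0.085], TCP at [0.214, -0.561, 0.405] pointing down, gripper open.
Joint ranges: [-2.96, 2.96], [-0.89, 2.26], [0.02, 2.5], [-1.34, 4.48], [0, 2.73], [-2.66, 2.66]. Speed limits (rad/s): [2.39, 2.39, 2.79, 3.14, 3.14, 3.14].

INTERFACE

Orientations are given as a rotation vector (axis times angle).
In Python, from plant import robot, imaging gives the robot as it stands.
- The arm moves only by the shell command python3 -m inch 'ROWS' [OPENING] [FORCE]. ROWS is JSON, a list of rows, each an object of numbers: "x", "y", "z": the shift along the tool's x, y, z in mm; "twist": the turn about the tool's y in rad. In form: [{"x": .., "y": .., "z": .., "twist": ..}, ...]. A call has 1 to 12 rows; each row shifts and turns the commanded pose from where the row before left it, along the tool's axes as they then stand; what a row does not reach is not made up. A row lasts 1/10 s, in which the tool goes at most 50 mm and 8.59 degrees, less where a joint would pass 70% of its speed; a pose out of reach is approached as far as the arm can. A call with a gripper value outside its range is refused whole. OPENING is the gripper command: -1 is shut, 1 is fully open, values between are in proportion, set as the call begins (- or left out, the last holds). The fingers move at their own pace and stop on an object; FORCE is the grip in N (left out, the last holds). Time passes only in rows, so rows that do not move let the fingers close. It gives the time, the measured TCP pose, the force and the opening at its end, in the units of the state.
- robot.read_state(): the state, without advancing time (a new reading comes with each control period).
- imaging.read_camera(name): name is "side" or "top" or "wrist"; returns a dict with "color" (420x560x3 uint8, red, green, blue), "depth" (420x560 float32, m along the optical axis (not along the pixel's ray), 0 where there is no reading), "fx", "fy", "cx", "cy" (pixels), "k1" (the pictures are not rectified: a ray, as slopes to the right and down, at radius r is drawn at 1 + k1 r^2 times it, then the intrinsics apply), "rvec" (rotation vector, rad) and "tvec" (3), from world to camera coordinates, as OpenCV has them; the wrist camera has in their place "tool_from_camera" (4x4, takes a point from camera to tool coordinates, whose origin is the TCP and whose axes are the tool frame's). Camera axes: x right, y down, z forward; pixel columns grow to the right and rows downward; lengths in m; the calibration is good to about 2 mm. A picture is of the moment at which its call begins: read the wrist's pose just before it.
- robot.close_job(): hands the job in, once; it reports no verdict.
The state is a dict: "t": time; "q": joint angles; "dq": joint speeds; "joint_torque": joint torques, N m; "tool_pos": TCP position; "orientation": TCP orientation; "force": force on the tool from outside, world axes, zero at the start; "wrist_torque": the same for the moment, N m; "opening": finger opening in m.
Only numpy, scipy, OpenCV 4.12 (cv2) and the standard library are available. Lean on these libraries where they do the work, as an engineer would, in place of code of your own. Each camera call takes 0.05 s, during which the arm holds its last target.

## Working session

There is one attempt and no reset: what is moved stays moved. The work goes in short steps, Python scripts to look and compute and a shell command to move; the robot and the scene stay as the last step left them, time stands still between calls to the robot, and variables do not carry over. Pictures are saved under pics/ and viewed, and the job is handed in when it is done.

```bash
ls; mkdir -p pics; python3 - <<'E'
from plant import robot, imaging
import cv2
print(robot.read_state())
for n in ("top","side","wrist"):
    c=imaging.read_camera(n)
    cv2.imwrite(f"pics/{n}0.png",c["color"][:,:,::-1])
    print(n,{k:v for k,v in c.items() if k not in("color","depth")})
    import pickle; pickle.dump(c,open(f"{n}0.pkl","wb"))
E
```

```text
pics
{'t': 0.0, 'q': array([-1.29236967e+00,  1.31200597e-01,  1.48924689e+00, -1.35047798e-05,
        1.52301245e+00, -8.53980129e-02]), 'dq': array([ 0.00048703,  0.00264101,  0.00077563,  0.00035621, -0.00083749,
       -0.00026479]), 'joint_torque': array([-4.16524708e-04, -5.59843326e+01, -4.91755235e+01,  7.67205586e-02,
        3.54156678e-02, -1.24117037e-04]), 'tool_pos': array([ 0.21346954, -0.56050571,  0.40368137]), 'orientation': array([-1.35843135,  0.93818695, -0.93579288]), 'force': array([-0.35944367,  0.73809066, -0.24268216]), 'wrist_torque': array([-0.00866468,  0.00419095,  0.04297159]), 'opening': 0.09298241403607599}
top {'fx': 521.4576606785063, 'fy': 521.4576606785063, 'cx': 284.42189133220774, 'cy': 216.18728605316056, 'k1': -0.17118659429589086, 'rvec': array([ 2.1619106 , -2.18296237,  0.08748571]), 'tvec': array([0.0246218 , 0.54622578, 1.22813103])}
side {'fx': 484.42527194008414, 'fy': 484.42527194008414, 'cx': 275.07034863820104, 'cy': 211.17849841770516, 'k1': -0.12593869616336972, 'rvec': array([ 2.26783908, -0.12145806,  0.04047925]), 'tvec': array([-0.54175474,  0.06162917,  1.08418104])}
wrist {'fx': 348.76924955202657, 'fy': 348.76924955202657, 'cx': 283.40692105908676, 'cy': 207.18777830632416, 'k1': -0.05587818773402659, 'tool_from_camera': array([[ 9.99998131e-01,  8.51165861e-04, -1.73599261e-03,
         6.69036016e-04],
       [ 1.89138720e-03, -2.44434234e-01,  9.69664028e-01,
         1.95632804e-02],
       [ 4.01008893e-04, -9.69665499e-01, -2.44435387e-01,
         6.83143739e-02],
       [ 0.00000000e+00,  0.00000000e+00,  0.00000000e+00,
         1.00000000e+00]])}
```

View pics/top0.png

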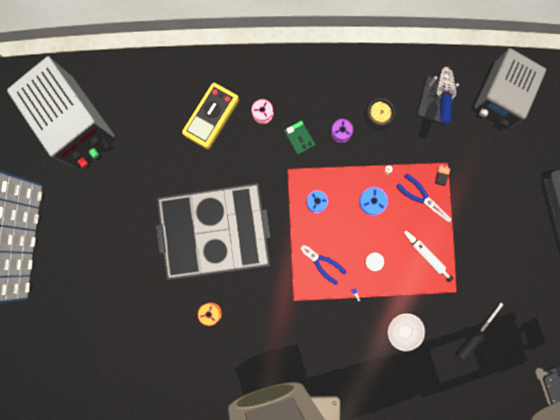

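View pics/side0.png

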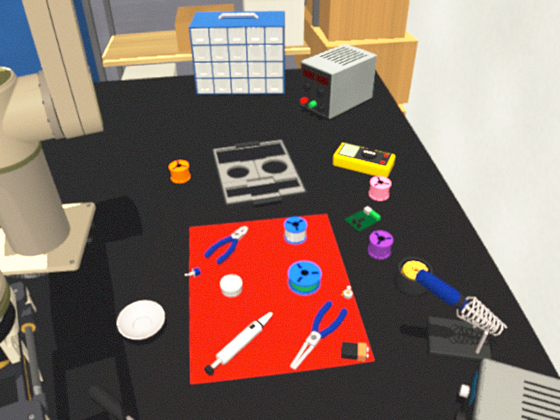

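```bash
python3 - <<'E'
from scipy.spatial.transform import Rotation as R
import numpy as np
print(R.from_rotvec([-1.35843135,  0.93818695, -0.93579288]).as_matrix().round(3))
E
```

```text
[[ 0.356 -0.001  0.935]
 [-0.935  0.002  0.356]
 [-0.002 -1.     0.   ]]
```

The top view shows the solder reel (317,201), wire reel (374,201), flux tin (375,261), cutters (323,265), sucker (428,254), long-nose pliers (425,197) and tray (213,231). The wide trough is on the tray's left side and the narrow one on its right. The large well is above (210,212) and the small one below (216,250). Next I'll measure them.

```bash
cat > h.py <<'E'
import numpy as np, cv2
from scipy.spatial.transform import Rotation as R
def world_map(c, T=None):
    K=np.array([[c['fx'],0,c['cx']],[0,c['fy'],c['cy']],[0,0,1]])
    h,w=c['depth'].shape
    u,v=np.meshgrid(np.arange(w),np.arange(h))
    p=cv2.undistortPoints(np.stack([u,v],-1).reshape(-1,1,2).astype(float),K,np.array([c['k1'],0,0,0.]),None,None) if 0 else None
    # exact inversion of r_d=r(1+k1 r^2)
    x=(u-c['cx'])/c['fx']; y=(v-c['cy'])/c['fy']; rd=np.hypot(x,y); r=rd.copy()
    for _ in range(20): r=r-(r*(1+c['k1']*r*r)-rd)/(1+3*c['k1']*r*r)
    s=np.where(rd>0,r/np.maximum(rd,1e-9),1)
    d=c['depth']; P=np.stack([x*s*d,y*s*d,d],-1)
    if T is None:
        Rm=R.from_rotvec(c['rvec']).as_matrix(); return (P-c['tvec'])@Rm
    return P@T[:3,:3].T+T[:3,3]
def wristT(c,st):
    T=np.eye(4); T[:3,:3]=R.from_rotvec(st['orientation']).as_matrix(); T[:3,3]=st['tool_pos']
    return T@c['tool_from_camera']
def masks(c):
    hsv=cv2.cvtColor(c['color'],cv2.COLOR_RGB2HSV); return hsv[...,0].astype(int),hsv[...,1].astype(int),hsv[...,2].astype(int)
E
python3 - <<'E'
import pickle,numpy as np,cv2
from h import *
for n in("top","side"):
    c=pickle.load(open(n+"0.pkl","rb")); W=world_map(c); H,S,V=masks(c)
    print(n)
    red=((H<8)|(H>172))&(S>120)&(V>80)&(c['depth']>0)
    red=red.astype(np.uint8)
    nn,l,st,ce=cv2.connectedComponentsWithStats(red); k=1+np.argmax(st[1:,4]); r=l==k
    print("mat z",np.percentile(W[r][:,2],[5,50,95]), W[r].min(0),W[r].max(0))
    hull=np.zeros_like(red); cs,_=cv2.findContours(r.astype(np.uint8),0,2); cv2.drawContours(hull,[cv2.convexHull(max(cs,key=len))],-1,1,-1)
    obj=((hull>0)&~(red>0)&(c['depth']>0)&(W[...,2]>0.0045)).astype(np.uint8)
    nn,l,st,ce=cv2.connectedComponentsWithStats(obj)
    for i in range(1,nn):
        if st[i,4]<60: continue
        p=W[l==i]; xy=p[:,:2].astype(np.float32)
        print(ce[i].round(),st[i,4],"mean",p.mean(0).round(4),"rect",[np.round(a,4) for a in cv2.minAreaRect(xy)],"zmax",np.percentile(p[:,2],[50,97]).round(4))
E
```

```text
top
mat z [-0.0013834   0.00281695  0.00717452] [ 0.3419657  -0.40283817 -0.00850656] [0.68201745 0.01226435 0.02776378]
[442. 175.] 180 mean [ 0.6448 -0.3703  0.0193] rect [array([ 0.6485, -0.3704]), array([0.0286, 0.0501]), np.float64(70.2027)] zmax [0.0196 0.0249]
[422. 197.] 533 mean [ 0.5919 -0.319   0.0135] rect [array([ 0.5849, -0.3284]), array([0.1588, 0.0495]), np.float64(48.8141)] zmax [0.0139 0.0203]
[373. 201.] 620 mean [ 0.5804 -0.1938  0.0302] rect [array([ 0.5819, -0.1959]), array([0.0675, 0.0667]), np.float64(67.1808)] zmax [0.0321 0.037 ]
[317. 201.] 382 mean [ 0.5797 -0.0582  0.0373] rect [array([ 0.5834, -0.0584]), array([0.0541, 0.052 ]), np.float64(39.8569)] zmax [0.0402 0.0447]
[428. 255.] 482 mean [ 0.4481 -0.3276  0.0192] rect [array([ 0.4482, -0.3284]), array([0.1609, 0.0254]), np.float64(45.5544)] zmax [0.0198 0.0267]
[323. 263.] 466 mean [ 0.4324 -0.0714  0.0142] rect [array([ 0.4365, -0.0684]), array([0.1235, 0.0474]), np.float64(48.9509)] zmax [0.0144 0.0199]
[374. 261.] 260 mean [ 0.4365 -0.1947  0.0219] rect [array([ 0.4369, -0.1969]), array([0.0437, 0.
[... 792 characters left out ...]
2027  0.0193] rect [array([ 0.4372, -0.1976]), array([0.0436, 0.04  ]), np.float64(87.5854)] zmax [0.0211 0.0241]
[348. 292.] 67 mean [ 0.6621 -0.242   0.0125] rect [array([ 0.6629, -0.2389]), array([0.0234, 0.0149]), np.float64(88.4941)] zmax [0.0101 0.026 ]
[319. 331.] 843 mean [ 0.5921 -0.3248  0.0118] rect [array([ 0.5886, -0.3342]), array([0.1583, 0.0504]), np.float64(54.8551)] zmax [0.0124 0.0168]
[239. 342.] 835 mean [ 0.4462 -0.3377  0.0173] rect [array([ 0.4466, -0.33  ]), array([0.1657, 0.0277]), np.float64(42.0649)] zmax [0.018  0.0234]
[355. 351.] 386 mean [ 0.6454 -0.3776  0.0163] rect [array([ 0.6464, -0.3749]), array([0.0279, 0.0449]), np.float64(77.3466)] zmax [0.0175 0.0199]
```

View pics/wrist0.png

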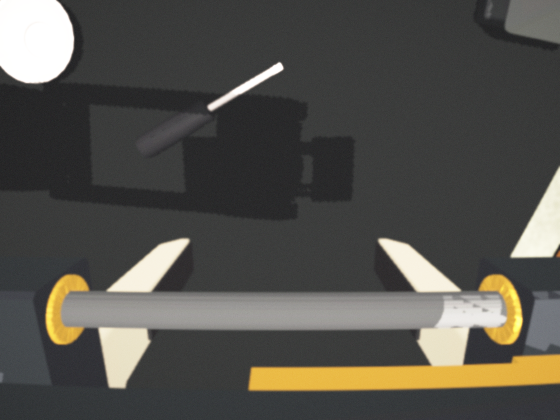

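```bash
python3 - <<'E'
import pickle,numpy as np,cv2
c=pickle.load(open("top0.pkl","rb"));im=c['color'][:,:,::-1]
a=cv2.resize(im[175:285,150:275],None,fx=4.5,fy=4.5,interpolation=2)
a=cv2.convertScaleAbs(a,alpha=1.6)
cv2.imwrite("pics/tray.png",a)
a=cv2.resize(im[230:300,290:460],None,fx=4.5,fy=4.5,interpolation=2); cv2.imwrite("pics/matlow.png",a)
from h import *
W=world_map(c)
for u,v in [(165,200),(185,240),(210,212),(216,250),(243,230),(228,232),(200,232),(130,230),(140,290)]:
    print((u,v),np.median(W[v-2:v+3,u-2:u+3].reshape(-1,3),0).round(4))
E
```

```text
(165, 200) [0.5899 0.3116 0.0154]
(185, 240) [0.4919 0.2632 0.0098]
(210, 212) [0.56   0.2012 0.0074]
(216, 250) [0.467  0.1861 0.0089]
(243, 230) [0.5153 0.1205 0.0088]
(228, 232) [0.5103 0.1562 0.0138]
(200, 232) [0.5107 0.2244 0.0165]
(130, 230) [ 0.5181  0.4043 -0.0007]
(140, 290) [3.694e-01 3.771e-01 1.000e-04]
```

View pics/tray.png

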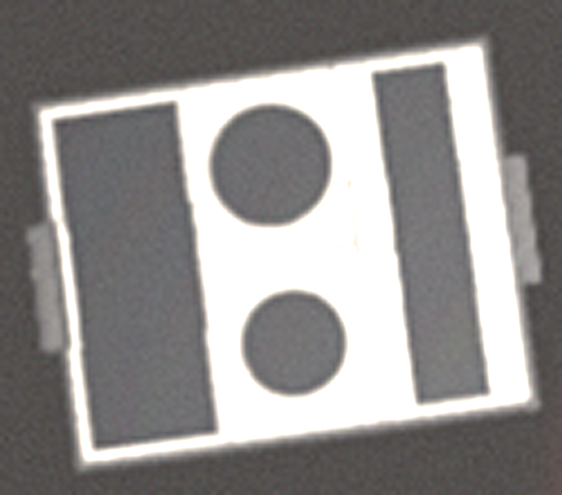

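View pics/matlow.png

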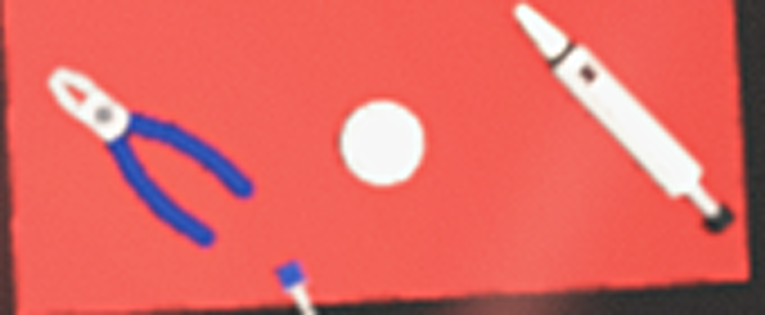

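```bash
cat >> h.py <<'E'
def ray_plane(c,uv,z,T=None):
    uv=np.atleast_2d(uv).astype(float)
    x=(uv[:,0]-c['cx'])/c['fx']; y=(uv[:,1]-c['cy'])/c['fy']; rd=np.hypot(x,y); r=rd.copy()
    for _ in range(20): r=r-(r*(1+c['k1']*r*r)-rd)/(1+3*c['k1']*r*r)
    s=np.where(rd>0,r/np.maximum(rd,1e-9),1); d=np.stack([x*s,y*s,np.ones_like(x)],-1)
    if T is None:
        Rm=R.from_rotvec(c['rvec']).as_matrix(); o=-Rm.T@c['tvec']; d=d@Rm
    else: o=T[:3,3]; d=d@T[:3,:3].T
    return o+d*((z-o[2])/d[:,2])[:,None]
def project(c,P,T=None):
    P=np.atleast_2d(P)
    if T is None: Q=P@R.from_rotvec(c['rvec']).as_matrix().T+c['tvec']
    else: Q=(P-T[:3,3])@T[:3,:3]
    x=Q[:,:2]/Q[:,2:]; r2=(x**2).sum(1,keepdims=True); x=x*(1+c['k1']*r2)
    return x*[c['fx'],c['fy']]+[c['cx'],c['cy']]
def ortho(c,x0,x1,y0,y1,z,res=0.0005,T=None):
    # rows: x descending; cols: y descending
    xs=np.arange(x1,x0,-res); ys=np.arange(y1,y0,-res)
    X,Y=np.meshgrid(xs,ys,indexing='ij'); p=project(c,np.stack([X.ravel(),Y.ravel(),np.full(X.size,z)],-1),T).astype(np.float32)
    m=p.reshape(X.shape+(2,)); return cv2.remap(c['color'],m[...,0],m[...,1],cv2.INTER_LINEAR)
E
python3 - <<'E'
import pickle
from h import *
for n in("top","side"):
    c=pickle.load(open(n+"0.pkl","rb"))
    o=ortho(c,.37,.67,.07,.37,.016)
    g=cv2.cvtColor(o,cv2.COLOR_RGB2GRAY)
    cv2.imwrite(f"pics/ortho_{n}.png",o[:,:,::-1])
    t,b=cv2.threshold(g,0,255,cv2.THRESH_OTSU)
    print(n,t)
    cs,h=cv2.findContours(b,cv2.RETR_CCOMP,cv2.CHAIN_APPROX_NONE)
    for q,hh in zip(cs,h[0]):
        A=cv2.contourArea(q)
        if A<4000: continue
        (a,bb),sz,an=cv2.minAreaRect(q); M=cv2.moments(q)
        cx,cy=M['m10']/M['m00'],M['m01']/M['m00']
        f=lambda a,b:(round(.67-b*.0005,4),round(.37-a*.0005,4))
        print(A,"rect",f(a,bb),np.array(sz)*.5,an,"centroid",f(cx,cy), "hole" if hh[3]>=0 else "")
E
```

```text
top 129.0
187923.5 rect (0.5129, 0.1947) [195.8996582  245.42802429] 82.40535736083984 centroid (0.5134, 0.1952) 
10333.0 rect (0.4653, 0.1885) [57.  57.5] 0.0 centroid (0.465, 0.1884) hole
14282.5 rect (0.5613, 0.2012) [67.5 67.5] 0.0 centroid (0.5611, 0.2012) hole
51299.0 rect (0.5024, 0.2745) [183.24961853  72.90488434] 82.34935760498047 centroid (0.5024, 0.2748) hole
29355.0 rect (0.5238, 0.1143) [182.71437073  41.71846008] 82.4188461303711 centroid (0.524, 0.1145) hole
side 114.0
139539.0 rect (0.5146, 0.1902) [196.1383667  249.52033997] 82.50414276123047 centroid (0.5194, 0.1655) 
8541.0 rect (0.4657, 0.1815) [50.31152344 54.56005859] 26.56505012512207 centroid (0.4663, 0.1814) hole
12122.0 rect (0.5624, 0.1939) [63.72793198 61.26826096] 63.43495178222656 centroid (0.5621, 0.1942) hole
25024.0 rect (0.5256, 0.1035) [181.39588928  44.2564888 ] 82.45348358154297 centroid (0.5255, 0.1054) hole
```

```bash
cat >> h.py <<'E'
def go(x,y,tipz,phi_deg):
    from plant import robot
    st=robot.read_state(); M=R.from_rotvec(st['orientation']).as_matrix()
    ph=np.degrees(np.arctan2(M[1,0],M[0,0])); tw=-np.radians((phi_deg-ph+180)%360-180)
    M2=M@R.from_rotvec([0,tw,0]).as_matrix()
    tip=st['tool_pos']+0.186*M[:,1]
    d=M2.T@(np.array([x,y,tipz])-tip)
    print("t %.1f phi %.1f tip %s open %.4f"%(st['t'],ph,tip.round(4),st['opening']),"yaxis",M[:,1].round(4))
    print("twist %.3f then x %.1f y %.1f z %.1f mm"%((tw,)+tuple(d*1000)))
E
python3 - <<'E'
import pickle
from h import *
c=pickle.load(open("top0.pkl","rb"))
# ortho of mat low for pieces
o=ortho(c,.36,.62,-.42,-.01,.012)
cv2.imwrite("pics/ortho_mat.png",cv2.resize(o,None,fx=.95,fy=.95)[:,:,::-1]); print(o.shape)
go(.4475,-.329,.124,-46)
E
```

```text
(520, 820, 3)
t 0.1 phi -69.2 tip [ 0.2134 -0.5603  0.2179] open 0.0926 yaxis [-4.0e-04  1.4e-03 -1.0e+00]
twist -0.404 then x -3.6 y 94.1 z 329.0 mm
```

View pics/ortho_mat.png

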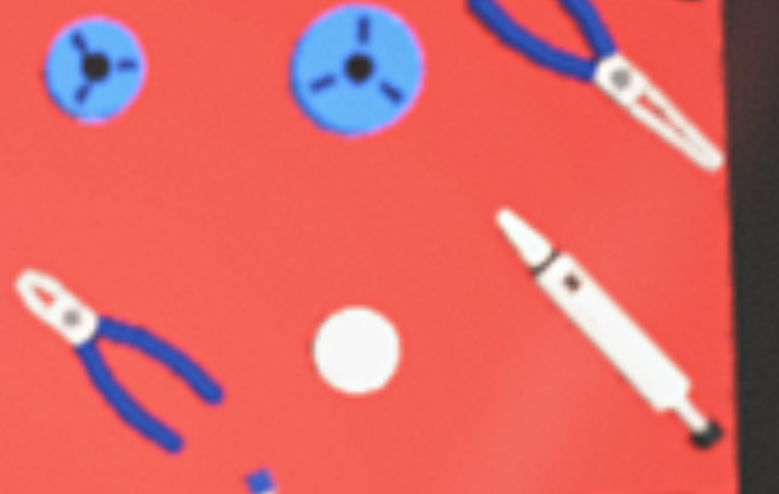

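View pics/ortho_top.png

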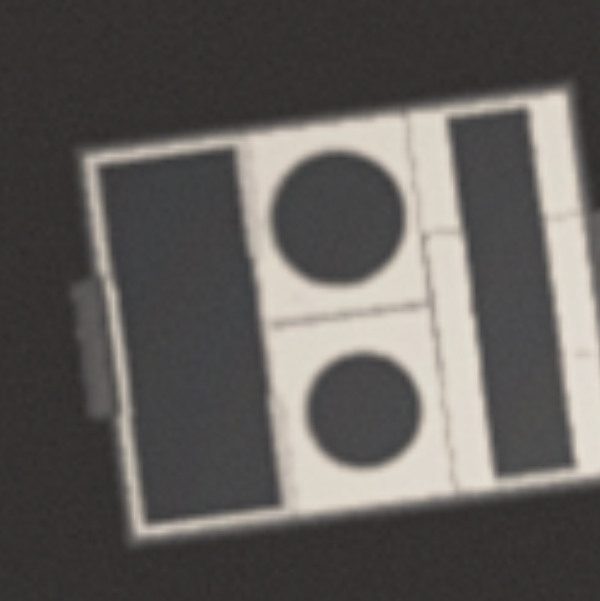

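The ortho view shows the sucker's nozzle tip at (503,213) and knob at (708,440), so its axis is about 43°. In the tray ortho, the side-wall gaps of the narrow trough show as seams. Moving over the sucker.

```bash
python3 -m inch '[{"twist":-0.13},{"twist":-0.13},{"twist":-0.13},{"z":15,"y":10},{"z":30,"y":10},{"z":40,"y":10},{"z":40,"y":10},{"z":40,"y":10},{"z":40,"y":10},{"z":40,"y":10},{"z":40,"y":10},{"z":30,"y":10}]' 1 25; python3 -m inch '[{"z":14,"y":4,"x":-4},{}]'
python3 - <<'E'
from h import *; from plant import robot,imaging
import pickle
st=robot.read_state(); c=imaging.read_camera("wrist"); pickle.dump((c,st),open("w1.pkl","wb"))
cv2.imwrite("pics/w1.png",c['color'][:,:,::-1])
go(.448,-.3287,.007,-47)
E
```

```text
t 0.2 phi -69.2 tip [ 0.2134 -0.5604  0.2181] open 0.0927 yaxis [-3.0e-04  1.1e-03 -1.0e+00]
twist -0.387 then x -9.3 y 211.3 z 329.5 mm$[0]: bad value
$[0]: bad value
```

View pics/w1.png

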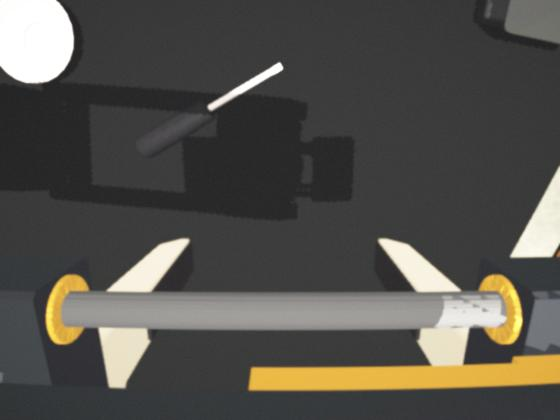

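The rows need all four keys, so I'll write them in full.

```bash
python3 -m inch '[{"x":0,"y":0,"z":0,"twist":-0.13},{"x":0,"y":0,"z":0,"twist":-0.13},{"x":0,"y":0,"z":0,"twist":-0.13},{"x":0,"y":10,"z":15,"twist":0},{"x":0,"y":10,"z":30,"twist":0},{"x":0,"y":10,"z":40,"twist":0},{"x":0,"y":10,"z":40,"twist":0},{"x":0,"y":10,"z":40,"twist":0},{"x":0,"y":10,"z":40,"twist":0},{"x":0,"y":10,"z":40,"twist":0},{"x":0,"y":10,"z":40,"twist":0},{"x":0,"y":10,"z":30,"twist":0}]' 1 25; python3 -m inch '[{"x":-5,"y":4,"z":14,"twist":0},{"x":0,"y":0,"z":0,"twist":0},{"x":0,"y":0,"z":0,"twist":0}]'
python3 - <<'E'
from h import *; from plant import robot,imaging
import pickle
st=robot.read_state(); c=imaging.read_camera("wrist"); pickle.dump((c,st),open("w1.pkl","wb"))
cv2.imwrite("pics/w1.png",c['color'][:,:,::-1])
go(.448,-.3287,.007,-47)
E
```

```text
t: 1.4
tool_pos: [0.4447, -0.3422, 0.3134]
orientation: [-1.473, 0.641, -0.64]
force: [0.6, -0.8, -0.3]
opening: 0.093
t: 1.7
tool_pos: [0.4496, -0.3319, 0.3107]
orientation: [-1.475, 0.639, -0.639]
force: [0.3, 0.1, 1.0]
opening: 0.0927
t 1.8 phi -46.9 tip [ 0.4494 -0.3327  0.1251] open 0.0927 yaxis [ 1.e-04 -8.e-04 -1.e+00]
twist 0.002 then x -3.9 y 118.1 z 1.7 mm
```

View pics/w1.png

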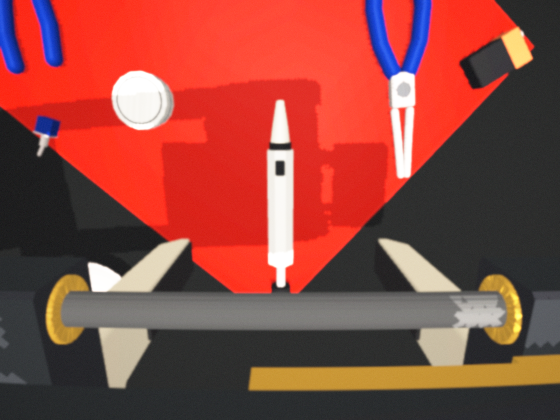

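The wrist view shows the sucker upright in the image: nozzle tip (280,100), button (280,168), barrel down to about (281,264). The jaws are well aligned with it.

```bash
python3 - <<'E'
from h import *; import pickle
c,st=pickle.load(open("w1.pkl","rb")); T=wristT(c,st)
tip=ray_plane(c,[280,100],.012,T)[0]; but=ray_plane(c,[280,168],.026,T)[0]
bl=ray_plane(c,[[268,200],[293,200],[268,250],[294,250]],.016,T)
a=(tip-but)[:2]; print(tip,but,np.linalg.norm(a),np.degrees(np.arctan2(a[1],a[0])))
print(bl.round(4)); u=a/np.linalg.norm(a); print("origin from tip",tip[:2]-.0825*u," from button",but[:2]-.032*u)
m=(bl[0]+bl[1])/2,(bl[2]+bl[3])/2; d=(m[0]-m[1])[:2]; print(m,np.degrees(np.arctan2(d[1],d[0])))
E
```

```text
[ 0.50845818 -0.2737152   0.012     ] [ 0.47148801 -0.30845635  0.026     ] 0.05073205222705105 43.21963981738201
[[ 0.4448 -0.32    0.016 ]
 [ 0.4586 -0.3347  0.016 ]
 [ 0.413  -0.3491  0.016 ]
 [ 0.428  -0.365   0.016 ]]
origin from tip [ 0.44833763 -0.33021095]  from button [ 0.44816852 -0.33036986]
(array([ 0.45169657, -0.32732923,  0.016     ]), array([ 0.42049135, -0.35704854,  0.016     ])) 43.60286842847168
```

```bash
python3 -m inch '[{"x":-2.7,"y":20,"z":1,"twist":0},{"x":0,"y":25,"z":0,"twist":0},{"x":0,"y":25,"z":0,"twist":0},{"x":0,"y":25,"z":0,"twist":0},{"x":0,"y":14,"z":0,"twist":0},{"x":0,"y":10,"z":0,"twist":0},{"x":0,"y":0,"z":0,"twist":0},{"x":0,"y":0,"z":0,"twist":0}]' 1 25; python3 -m inch '[{"x":0,"y":0,"z":0,"twist":0},{"x":0,"y":0,"z":0,"twist":0},{"x":0,"y":0,"z":0,"twist":0},{"x":0,"y":0,"z":0,"twist":0},{"x":0,"y":0,"z":0,"twist":0},{"x":0,"y":0,"z":0,"twist":0},{"x":0,"y":0,"z":0,"twist":0},{"x":0,"y":0,"z":0,"twist":0}]' -1 25
python3 -c "
from h import *
go(.524,.1148,.080,-82.4)"
```

```text
t: 2.55
tool_pos: [0.4491, -0.3299, 0.1927]
orientation: [-1.475, 0.638, -0.64]
force: [0.5, -0.5, 0.5]
opening: 0.0929
t: 3.35
tool_pos: [0.4488, -0.3292, 0.1917]
orientation: [-1.475, 0.639, -0.638]
force: [1.3, -0.1, -0.5]
opening: 0.0337
t 3.4 phi -46.8 tip [ 0.4488 -0.3292  0.0057] open 0.0337 yaxis [-1.e-04  1.e-04 -1.e+00]
twist 0.621 then x -430.2 y -74.3 z 133.3 mm
```

```bash
python3 -m inch '[{"x":0,"y":0,"z":0,"twist":0},{"x":0,"y":0,"z":0,"twist":0},{"x":0,"y":0,"z":0,"twist":0},{"x":0,"y":0,"z":0,"twist":0}]' -1 25
python3 -m inch '[{"x":0,"y":-5,"z":0,"twist":0},{"x":0,"y":-15,"z":0,"twist":0},{"x":0,"y":-15,"z":0,"twist":0},{"x":0,"y":-15,"z":0,"twist":0},{"x":0,"y":-15,"z":0,"twist":0},{"x":0,"y":-10,"z":0,"twist":0},{"x":0,"y":0,"z":0,"twist":0.06},{"x":0,"y":0,"z":0,"twist":0.12},{"x":0,"y":0,"z":0,"twist":0.12},{"x":0,"y":0,"z":0,"twist":0.12},{"x":0,"y":0,"z":0,"twist":0.12},{"x":0,"y":0,"z":0,"twist":0.08}]'
python3 - <<'E'
from h import *; from plant import imaging
go(.524,.1148,.080,-82.4)
c=imaging.read_camera("wrist");cv2.imwrite("pics/w2.png",c['color'][:,:,::-1])
E
```

```text
t: 3.75
tool_pos: [0.4488, -0.3292, 0.1917]
orientation: [-1.475, 0.638, -0.638]
force: [-0.2, 0.7, 0.1]
opening: 0.0198
t: 4.95
tool_pos: [0.4488, -0.3293, 0.2673]
orientation: [-1.267, 1.113, -1.114]
force: [0.2, 0.8, -1.0]
opening: 0.0198
t 5.0 phi -82.6 tip [ 0.4489 -0.3293  0.0813] open 0.0198 yaxis [ 1.e-04 -1.e-04 -1.e+00]
twist -0.004 then x -430.3 y 1.2 z 133.2 mm
```

View pics/w2.png

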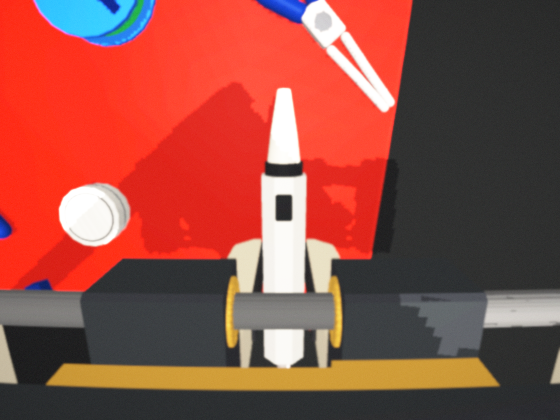

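The sucker is held level between the fingers, at 19.8 mm opening. Carrying it to just short of the tray, to look there.

```bash
python3 -m inch '[{"x":-10,"y":0,"z":3,"twist":0},{"x":-25,"y":0,"z":8,"twist":0},{"x":-40,"y":0,"z":12,"twist":0},{"x":-45,"y":0,"z":14,"twist":0},{"x":-45,"y":0,"z":14,"twist":0},{"x":-45,"y":0,"z":14,"twist":0},{"x":-45,"y":0,"z":14,"twist":0},{"x":-45,"y":0,"z":14,"twist":0},{"x":-45,"y":0,"z":14,"twist":0},{"x":-40,"y":0,"z":12,"twist":0},{"x":-30,"y":0,"z":9,"twist":0},{"x":-15,"y":0,"z":5,"twist":0}]'
python3 -m inch '[{"x":0,"y":0,"z":0,"twist":0},{"x":0,"y":0,"z":0,"twist":0}]'
python3 - <<'E'
from h import *; from plant import robot,imaging
import pickle
go(.524,.1148,.014,-82.4)
st=robot.read_state(); c=imaging.read_camera("wrist"); pickle.dump((c,st),open("w3.pkl","wb"))
cv2.imwrite("pics/w3.png",c['color'][:,:,::-1])
E
```

```text
t: 6.2
tool_pos: [0.5229, 0.1177, 0.267]
orientation: [-1.271, 1.106, -1.106]
force: [0.1, -0.7, -0.9]
opening: 0.0195
t: 6.4
tool_pos: [0.5231, 0.1144, 0.2667]
orientation: [-1.271, 1.109, -1.109]
force: [0.0, 0.5, -0.1]
opening: 0.0198
t 6.4 phi -82.2 tip [0.523  0.1143 0.0807] open 0.0198 yaxis [-4.e-04 -5.e-04 -1.e+00]
twist 0.003 then x -0.4 y 66.7 z 1.1 mm
```

View pics/w3.png

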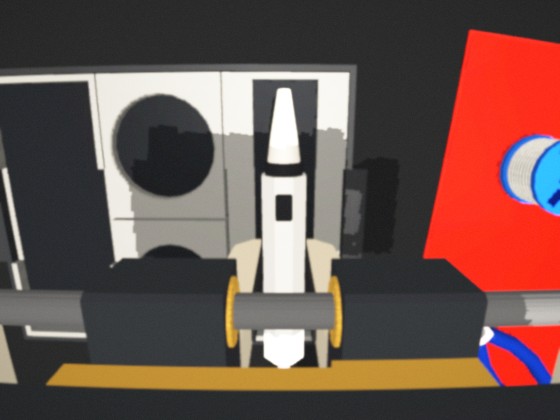

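The sucker is centred over the narrow trough (columns 253–318, nozzle at column 284). Checking the trough end at row 80 against the calibration.

```bash
python3 - <<'E'
from h import *; import pickle
c,st=pickle.load(open("w3.pkl","rb")); T=wristT(c,st)
u=np.array([np.cos(np.radians(7.6)),np.sin(np.radians(7.6))]);n=np.array([-u[1],u[0]])
for name,z,px in (("narrow",.016,[[253,79],[318,79],[253,120],[318,120],[317,240]]),("well",.016,[[163,94],[163,197],[114,145],[214,145]]),("nozz",.08,[[284,89]])):
    P=ray_plane(c,px,z,T); print(name,P.round(4).tolist()); 
    print([(round(float((p[:2]-[.524,.1148])@u*1e3),1),round(float((p[:2]-[.524,.1148])@n*1e3),1)) for p in P])
E
```

```text
narrow [[0.6129, 0.1458, 0.016], [0.6184, 0.1053, 0.016], [0.5878, 0.1429, 0.016], [0.5935, 0.1013, 0.016], [0.5126, 0.0891, 0.016]]
[(92.2, 19.0), (92.3, -21.9), (66.9, 19.4), (67.1, -22.5), (-14.7, -24.0)]
well [[0.5965, 0.202, 0.016], [0.5289, 0.1981, 0.016], [0.5599, 0.2328, 0.016], [0.5685, 0.1664, 0.016]]
[(83.3, 76.8), (15.8, 81.9), (51.2, 112.2), (50.9, 45.3)]
nozz [[0.6043, 0.125, 0.08]]
[(81.0, -0.5)]
```

```bash
python3 -m inch '[{"x":1,"y":15,"z":1,"twist":0},{"x":0,"y":20,"z":0,"twist":0},{"x":0,"y":15,"z":0,"twist":0},{"x":0,"y":8,"z":0,"twist":0},{"x":0,"y":5,"z":0,"twist":0},{"x":0,"y":3,"z":0,"twist":0},{"x":0,"y":2,"z":0,"twist":0},{"x":0,"y":0,"z":0,"twist":0},{"x":0,"y":0,"z":0,"twist":0}]'; python3 -c "
from h import *
go(.524,.1148,.0117,-82.4)"
```

```text
t: 7.35
tool_pos: [0.5247, 0.1139, 0.1993]
orientation: [-1.269, 1.109, -1.11]
force: [1.0, 0.1, -1.1]
opening: 0.02
t 7.3 phi -82.3 tip [0.5249 0.1139 0.0133] open 0.0200 yaxis [ 9.e-04  1.e-04 -1.e+00]
twist 0.001 then x -1.0 y 1.6 z -0.7 mm
```

```bash
python3 -m inch '[{"x":0,"y":0.8,"z":0,"twist":0},{"x":0,"y":0.4,"z":0,"twist":0},{"x":0,"y":0.2,"z":0,"twist":0},{"x":0,"y":0,"z":0,"twist":0},{"x":0,"y":0,"z":0,"twist":0}]'; python3 -c "
from h import *
go(.524,.1148,.0117,-82.4)"
```

```text
t: 7.85
tool_pos: [0.5246, 0.1138, 0.1977]
orientation: [-1.269, 1.11, -1.11]
force: [-1.5, -0.1, 4.2]
opening: 0.0194
t 7.8 phi -82.3 tip [0.5246 0.1139 0.0117] open 0.0194 yaxis [ 4.e-04  1.e-04 -1.e+00]
twist 0.001 then x -1.0 y -0.0 z -0.5 mm
```

Floor contact shows as 4 N. Opening partly, since the neighbouring nests are close.

```bash
python3 -m inch '[{"x":0,"y":0,"z":0,"twist":0},{"x":0,"y":0,"z":0,"twist":0},{"x":0,"y":0,"z":0,"twist":0},{"x":0,"y":0,"z":0,"twist":0},{"x":0,"y":-5,"z":0,"twist":0},{"x":0,"y":-10,"z":0,"twist":0},{"x":0,"y":-20,"z":0,"twist":0},{"x":0,"y":-25,"z":0,"twist":0},{"x":0,"y":-25,"z":0,"twist":0},{"x":0,"y":-15,"z":0,"twist":0},{"x":0,"y":0,"z":0,"twist":0}]' -0.25; python3 - <<'E'
from h import *
from plant import imaging
c=imaging.read_camera("wrist");cv2.imwrite("pics/w4.png",c['color'][:,:,::-1])
go(.4545,-.0505,.124,-40)
E
```

```text
t: 8.95
tool_pos: [0.5256, 0.1139, 0.3007]
orientation: [-1.265, 1.106, -1.113]
force: [-0.5, 0.6, -0.0]
opening: 0.035
t 9.0 phi -82.3 tip [0.5254 0.1139 0.1126] open 0.0348 yaxis [ 2.8e-03  3.0e-04 -1.0e+00]
twist -0.739 then x 51.4 y -11.6 z -171.5 mm
```

View pics/w4.png

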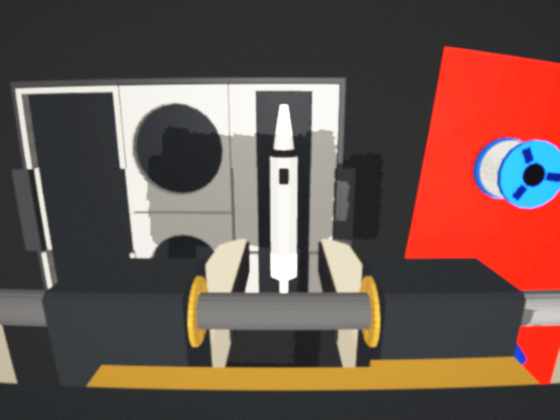

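The sucker lies centred in the narrow trough and is released. Next, the cutters.

```bash
python3 -m inch '[{"x":0,"y":0,"z":0,"twist":-0.1},{"x":0,"y":0,"z":0,"twist":-0.13},{"x":0,"y":0,"z":0,"twist":-0.13},{"x":0,"y":-2,"z":0,"twist":-0.13},{"x":0,"y":-2,"z":0,"twist":-0.13},{"x":0,"y":-2,"z":0,"twist":-0.12},{"x":8,"y":-2,"z":-26,"twist":0},{"x":11,"y":-2,"z":-40,"twist":0},{"x":13,"y":0,"z":-40,"twist":0},{"x":11,"y":0,"z":-40,"twist":0},{"x":8,"y":0,"z":-25,"twist":0},{"x":0,"y":0,"z":0,"twist":0}]' 1
python3 -m inch '[{"x":0,"y":0,"z":0,"twist":0},{"x":0,"y":0,"z":0,"twist":0}]'
python3 - <<'E'
from h import *; from plant import robot,imaging
import pickle
go(.4545,-.0505,.0035,-40)
st=robot.read_state(); c=imaging.read_camera("wrist"); pickle.dump((c,st),open("w5.pkl","wb"))
cv2.imwrite("pics/w5.png",c['color'][:,:,::-1])
E
```

```text
t: 10.2
tool_pos: [0.4522, -0.0523, 0.3056]
orientation: [-1.502, 0.55, -0.546]
force: [-0.2, 0.0, -1.0]
opening: 0.093
t: 10.4
tool_pos: [0.4538, -0.0494, 0.3066]
orientation: [-1.501, 0.546, -0.544]
force: [0.1, 0.0, 0.2]
opening: 0.0927
t 10.4 phi -39.9 tip [ 0.4536 -0.0492  0.1206] open 0.0927 yaxis [-1.e-03  7.e-04 -1.e+00]
twist 0.002 then x 1.6 y 117.1 z -0.4 mm
```

View pics/w5.png

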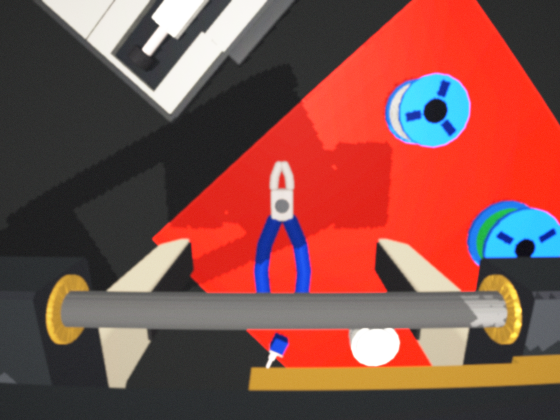

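The jaws point straight up in this view: tip (282,162), joint centre (282,205), handles below.

```bash
python3 - <<'E'
from h import *; import pickle
c,st=pickle.load(open("w5.pkl","rb")); T=wristT(c,st)
tip=ray_plane(c,[282,161],.010,T)[0]; j=ray_plane(c,[[282,205],[272,205],[294,205]],.014,T)
print(tip,j); a=(tip-j[0])[:2];print(np.linalg.norm(a),np.degrees(np.arctan2(a[1],a[0])), (tip[:2]-.035*a/np.linalg.norm(a)))
print("reel top",ray_plane(c,[435,110],.040,T))
# handles symmetric line
h=ray_plane(c,[[261,270],[303,270],[266,240],[296,240]],.012,T); m=[(h[0]+h[1])/2,(h[2]+h[3])/2];d=(m[1]-m[0])[:2];print(m,np.degrees(np.arctan2(d[1],d[0])))
w=(j[0]-m[0])[:2];print(np.degrees(np.arctan2(w[1],w[0])))
E
```

```text
[ 0.47628564 -0.0211409   0.01      ] [[ 0.45385974 -0.04796301  0.014     ]
 [ 0.44767135 -0.0427978   0.014     ]
 [ 0.46128447 -0.05415985  0.014     ]]
0.03496207177760817 50.10108628738097 [ 0.45383541 -0.04799211]
reel top [[ 0.58275954 -0.05912015  0.04      ]]
[array([ 0.4168659 , -0.09210758,  0.012     ]), array([ 0.43361636, -0.07081307,  0.012     ])] 51.81108240565485
50.03646465864979
```

```bash
python3 -m inch '[{"x":-0.5,"y":20,"z":1,"twist":0},{"x":0,"y":25,"z":0,"twist":0},{"x":0,"y":25,"z":0,"twist":0},{"x":0,"y":25,"z":0,"twist":0},{"x":0,"y":12,"z":0,"twist":0},{"x":0,"y":6,"z":0,"twist":0},{"x":0,"y":3.5,"z":0,"twist":0},{"x":0,"y":0,"z":0,"twist":0}]' 0; python3 -m inch '[{"x":0,"y":0,"z":0,"twist":0},{"x":0,"y":0,"z":0,"twist":0},{"x":0,"y":0,"z":0,"twist":0},{"x":0,"y":0,"z":0,"twist":0},{"x":0,"y":0,"z":0,"twist":0},{"x":0,"y":0,"z":0,"twist":0}]' -1 25
python3 -c "
from h import *
go(.5025,.2753,.080,-82.4)"
```

```text
t: 11.25
tool_pos: [0.4544, -0.0489, 0.1913]
orientation: [-1.501, 0.545, -0.546]
force: [-0.7, -0.1, 0.8]
opening: 0.0467
t: 11.85
tool_pos: [0.4541, -0.049, 0.1911]
orientation: [-1.501, 0.545, -0.546]
force: [-0.9, -0.1, 2.0]
opening: 0.0182
t 11.8 phi -39.9 tip [ 0.4542 -0.049   0.0051] open 0.0182 yaxis [ 3.e-04 -0.e+00 -1.e+00]
twist 0.741 then x -315.1 y -74.9 z 90.8 mm
```

```bash
python3 -m inch '[{"x":0,"y":0,"z":0,"twist":0},{"x":0,"y":-5,"z":0,"twist":0},{"x":0,"y":-15,"z":0,"twist":0},{"x":0,"y":-20,"z":0,"twist":0},{"x":0,"y":-20,"z":0,"twist":0},{"x":0,"y":-15,"z":0,"twist":0.08},{"x":0,"y":0,"z":0,"twist":0.13},{"x":0,"y":0,"z":0,"twist":0.14},{"x":0,"y":0,"z":0,"twist":0.14},{"x":0,"y":0,"z":0,"twist":0.14},{"x":0,"y":0,"z":0,"twist":0.11},{"x":0,"y":0,"z":0,"twist":0}]' -1 25
python3 - <<'E'
from h import *; from plant import imaging
go(.5154,.277,.080,-82.4)
c=imaging.read_camera("wrist");cv2.imwrite("pics/w6.png",c['color'][:,:,::-1])
E
```

```text
t: 13.05
tool_pos: [0.4539, -0.049, 0.2658]
orientation: [-1.269, 1.112, -1.111]
force: [-0.2, 0.1, -0.8]
opening: 0.0177
t 13.1 phi -82.4 tip [ 0.4538 -0.049   0.0798] open 0.0177 yaxis [-4.e-04  0.e+00 -1.e+00]
twist -0.001 then x -315.0 y -0.2 z 104.2 mm
```

View pics/w6.png

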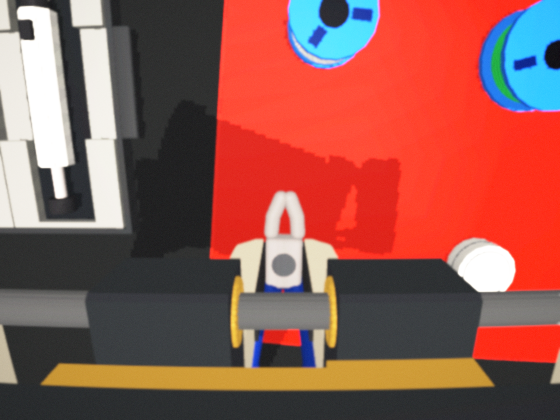

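The cutters are held squarely at the joint, jaws up in the view. Carrying them to the wide trough.

```bash
python3 -m inch '[{"x":-10,"y":0,"z":3,"twist":0},{"x":-25,"y":0,"z":8,"twist":0},{"x":-38,"y":0,"z":13,"twist":0},{"x":-40,"y":0,"z":14,"twist":0},{"x":-40,"y":0,"z":14,"twist":0},{"x":-40,"y":0,"z":13,"twist":0},{"x":-40,"y":0,"z":13,"twist":0},{"x":-37,"y":0,"z":12,"twist":0},{"x":-25,"y":0,"z":8,"twist":0},{"x":-15,"y":0,"z":4,"twist":0},{"x":-5,"y":0,"z":2,"twist":0},{"x":0,"y":0,"z":0,"twist":0}]'
python3 - <<'E'
from h import *; from plant import robot,imaging
import pickle
go(.5154,.277,.0111,-82.4)
st=robot.read_state(); c=imaging.read_camera("wrist"); pickle.dump((c,st),open("w7.pkl","wb"))
cv2.imwrite("pics/w7.png",c['color'][:,:,::-1])
E
```

```text
t: 14.3
tool_pos: [0.5149, 0.2772, 0.2656]
orientation: [-1.271, 1.109, -1.109]
force: [0.0, -0.5, -1.5]
opening: 0.0175
t 14.3 phi -82.3 tip [0.5148 0.2771 0.0796] open 0.0175 yaxis [-5.e-04 -5.e-04 -1.e+00]
twist 0.003 then x 0.2 y 68.5 z 0.6 mm
```

View pics/w7.png

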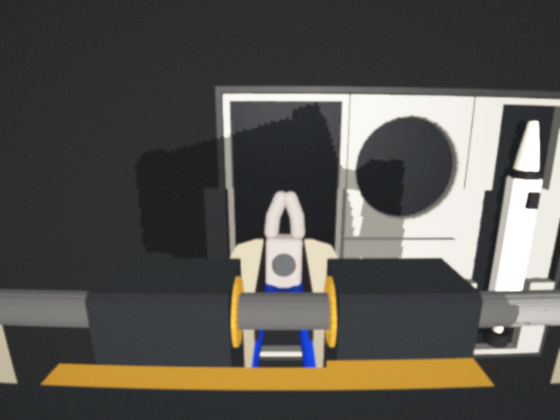

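The cutters are centred over the wide trough (columns 231–341). Lowering.

```bash
python3 -m inch '[{"x":0,"y":15,"z":0.5,"twist":0},{"x":0,"y":20,"z":0,"twist":0},{"x":0,"y":15,"z":0,"twist":0},{"x":0,"y":8,"z":0,"twist":0},{"x":0,"y":5,"z":0,"twist":0},{"x":0,"y":2.5,"z":0,"twist":0},{"x":0,"y":1,"z":0,"twist":0},{"x":0,"y":0,"z":0,"twist":0},{"x":0,"y":0,"z":0,"twist":0}]'; python3 -c "
from h import *
go(.5154,.277,.0111,-82.4)"
```

```text
t: 15.25
tool_pos: [0.5159, 0.2773, 0.2001]
orientation: [-1.268, 1.109, -1.11]
force: [-0.4, 0.9, 0.0]
opening: 0.0177
t 15.2 phi -82.3 tip [0.5161 0.2774 0.0141] open 0.0177 yaxis [ 1.1e-03  5.0e-04 -1.0e+00]
twist 0.001 then x 0.3 y 3.0 z -0.7 mm
```

```bash
python3 -m inch '[{"x":0,"y":1.2,"z":0,"twist":0},{"x":0,"y":0.9,"z":0,"twist":0},{"x":0,"y":0.6,"z":0,"twist":0},{"x":0,"y":0,"z":0,"twist":0},{"x":0,"y":0,"z":0,"twist":0}]'; python3 -c "
from h import *
go(.5154,.277,.0111,-82.4)"
```

```text
t: 15.75
tool_pos: [0.5158, 0.2772, 0.1971]
orientation: [-1.269, 1.11, -1.11]
force: [-1.0, -0.3, 4.5]
opening: 0.0178
t 15.8 phi -82.3 tip [0.5159 0.2773 0.0111] open 0.0178 yaxis [ 6.e-04  3.e-04 -1.e+00]
twist 0.001 then x 0.2 y 0.0 z -0.5 mm
```

```bash
python3 -m inch '[{"x":0,"y":0,"z":0,"twist":0},{"x":0,"y":0,"z":0,"twist":0},{"x":0,"y":0,"z":0,"twist":0},{"x":0,"y":0,"z":0,"twist":0},{"x":0,"y":-5,"z":0,"twist":0},{"x":0,"y":-10,"z":0,"twist":0},{"x":0,"y":-20,"z":0,"twist":0},{"x":0,"y":-25,"z":0,"twist":0},{"x":0,"y":-25,"z":0,"twist":0},{"x":0,"y":-25,"z":0,"twist":0},{"x":0,"y":-5,"z":0,"twist":0},{"x":0,"y":0,"z":0,"twist":0}]' -0.35; python3 - <<'E'
from h import *
from plant import imaging
c=imaging.read_camera("wrist");cv2.imwrite("pics/w8.png",c['color'][:,:,::-1])
go(.583,-.059,.124,-82.4)
E
```

```text
t: 16.95
tool_pos: [0.516, 0.2774, 0.3133]
orientation: [-1.267, 1.108, -1.111]
force: [-0.7, -0.6, -0.5]
opening: 0.0301
t 17.0 phi -82.3 tip [0.5156 0.2772 0.1255] open 0.0302 yaxis [ 4.e-04  2.e-04 -1.e+00]
twist 0.001 then x 342.1 y 1.5 z 22.4 mm
```

View pics/w8.png

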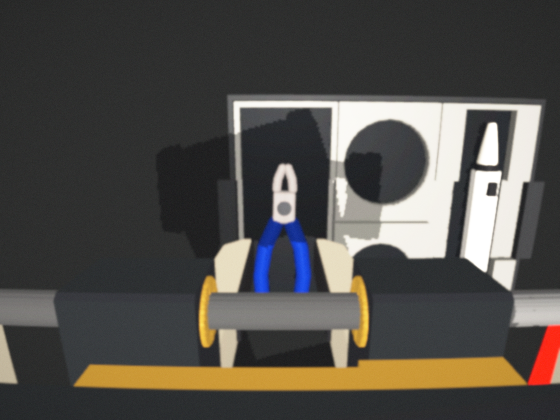

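The cutters lie flat in the wide trough. On to the solder reel.

```bash
python3 -m inch '[{"x":15,"y":0,"z":1,"twist":0},{"x":35,"y":0,"z":2,"twist":0},{"x":40,"y":0,"z":3,"twist":0},{"x":40,"y":0,"z":3,"twist":0},{"x":40,"y":0,"z":3,"twist":0},{"x":40,"y":0,"z":3,"twist":0},{"x":40,"y":0,"z":3,"twist":0},{"x":40,"y":0,"z":2,"twist":0},{"x":30,"y":0,"z":2,"twist":0},{"x":17,"y":0,"z":0,"twist":0},{"x":5,"y":0,"z":0,"twist":0},{"x":0,"y":0,"z":0,"twist":0}]' 1
python3 -m inch '[{"x":0,"y":0,"z":0,"twist":0}]'
python3 - <<'E'
from h import *; from plant import robot,imaging
import pickle
go(.583,-.059,.018,-82.4)
st=robot.read_state(); c=imaging.read_camera("wrist"); pickle.dump((c,st),open("w9.pkl","wb"))
cv2.imwrite("pics/w9.png",c['color'][:,:,::-1])
E
```

```text
t: 18.2
tool_pos: [0.5826, -0.0591, 0.3108]
orientation: [-1.27, 1.112, -1.11]
force: [-0.1, 1.2, -0.1]
opening: 0.0933
t: 18.3
tool_pos: [0.5827, -0.0578, 0.3112]
orientation: [-1.27, 1.11, -1.109]
force: [1.3, -0.4, -0.1]
opening: 0.093
t 18.3 phi -82.3 tip [ 0.5826 -0.0577  0.1252] open 0.0930 yaxis [-8.e-04  6.e-04 -1.e+00]
twist 0.002 then x 1.4 y 107.2 z 0.3 mm
```

View pics/w9.png

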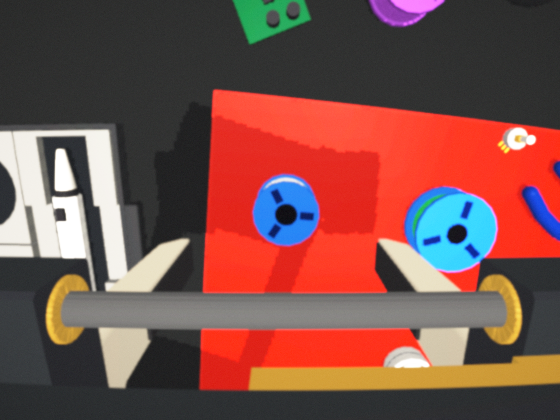

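Reel top flange: columns 253–319, rows about 179–246, hub at (287,213).

```bash
python3 - <<'E'
from h import *; import pickle
c,st=pickle.load(open("w9.pkl","rb")); T=wristT(c,st)
P=ray_plane(c,[[287,213],[253,212],[320,212],[287,246],[287,180]],.040,T);print(P.round(4)); 
M=R.from_rotvec(st['orientation']).as_matrix(); tip=st['tool_pos']+.186*M[:,1]
print((((P[1]+P[2])/2-tip)@M*1e3).round(1),((P[0]-tip)@M*1e3).round(1),((P[3:].mean(0)-tip)@M*1e3).round(1))
E
```

```text
[[ 0.5833 -0.0602  0.04  ]
 [ 0.5806 -0.0349  0.04  ]
 [ 0.5874 -0.0845  0.04  ]
 [ 0.5573 -0.0638  0.04  ]
 [ 0.608  -0.0568  0.04  ]]
[ 2.3 85.2  1.2] [ 2.7 85.2  0.4] [ 2.7 85.2 -0.2]
```

```bash
python3 -m inch '[{"x":2.5,"y":20,"z":0.3,"twist":0},{"x":0,"y":25,"z":0,"twist":0},{"x":0,"y":25,"z":0,"twist":0},{"x":0,"y":20,"z":0,"twist":0},{"x":0,"y":12,"z":0,"twist":0},{"x":0,"y":5,"z":0,"twist":0},{"x":0,"y":0,"z":0,"twist":0},{"x":0,"y":0,"z":0,"twist":0}]' 0.6; python3 -m inch '[{"x":0,"y":0,"z":0,"twist":0},{"x":0,"y":0,"z":0,"twist":0},{"x":0,"y":0,"z":0,"twist":0},{"x":0,"y":0,"z":0,"twist":0},{"x":0,"y":0,"z":0,"twist":0},{"x":0,"y":0,"z":0,"twist":0}]' -1 25
python3 -c "
from h import *
go(.5615,.2015,.080,-82.4)"
```

```text
t: 19.15
tool_pos: [0.5842, -0.0611, 0.2058]
orientation: [-1.269, 1.108, -1.111]
force: [0.4, -0.1, -0.1]
opening: 0.0743
t: 19.75
tool_pos: [0.5838, -0.0612, 0.2051]
orientation: [-1.269, 1.11, -1.11]
force: [-1.2, 1.8, 5.1]
opening: 0.0491
t 19.8 phi -82.3 tip [ 0.584  -0.0612  0.0191] open 0.0491 yaxis [ 6.e-04  1.e-04 -1.e+00]
twist 0.001 then x -263.4 y -60.8 z 12.5 mm
```

```bash
python3 -m inch '[{"x":0,"y":-4,"z":0,"twist":0},{"x":0,"y":-12,"z":0,"twist":0},{"x":0,"y":-20,"z":0,"twist":0},{"x":0,"y":-16,"z":0,"twist":0},{"x":-10,"y":-8,"z":1,"twist":0},{"x":-25,"y":0,"z":1,"twist":0},{"x":-35,"y":0,"z":2,"twist":0},{"x":-40,"y":0,"z":2,"twist":0},{"x":-40,"y":0,"z":2,"twist":0},{"x":-40,"y":0,"z":2,"twist":0},{"x":-35,"y":0,"z":1,"twist":0},{"x":-25,"y":0,"z":1,"twist":0}]'
python3 -m inch '[{"x":-13,"y":0,"z":0,"twist":0},{"x":0,"y":0,"z":0,"twist":0},{"x":0,"y":0,"z":0,"twist":0}]'
python3 - <<'E'
from h import *; from plant import robot,imaging
import pickle
go(.5615,.2015,.0251,-82.4)
st=robot.read_state(); c=imaging.read_camera("wrist"); pickle.dump((c,st),open("w10.pkl","wb"))
cv2.imwrite("pics/w10.png",c['color'][:,:,::-1])
E
```

```text
t: 20.95
tool_pos: [0.5612, 0.191, 0.2648]
orientation: [-1.27, 1.109, -1.108]
force: [0.4, 0.4, -1.6]
opening: 0.049
t: 21.25
tool_pos: [0.5604, 0.2005, 0.2645]
orientation: [-1.27, 1.11, -1.11]
force: [-0.3, 0.5, -1.0]
opening: 0.0487
t 21.2 phi -82.3 tip [0.5604 0.2004 0.0785] open 0.0487 yaxis [-2.e-04 -6.e-04 -1.e+00]
twist 0.001 then x -1.0 y 53.4 z 1.3 mm
```

View pics/w10.png

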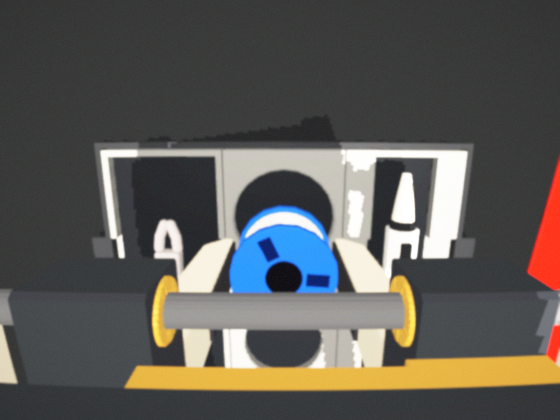

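```bash
python3 - <<'E'
from h import *; import pickle
c,st=pickle.load(open("w10.pkl","rb")); T=wristT(c,st)
P=ray_plane(c,[[284,170],[236,218],[331,218],[284,365]],.016,T); print(P.round(4))
u=np.array([np.cos(np.radians(7.6)),np.sin(np.radians(7.6))]);print("large",P[0,:2]-.0345*u, "lat mid",(P[1]+P[2])/2,"small from far edge",P[3,:2]+.0295*u)
go(.562,.2008,.0251,-82.4)
E
```

```text
[[0.596  0.2047 0.016 ]
 [0.559  0.2328 0.016 ]
 [0.5677 0.1685 0.016 ]
 [0.4459 0.1843 0.016 ]]
large [0.56180727 0.2001378 ] lat mid [0.56333001 0.20061474 0.016     ] small from far edge [0.47518606 0.18822238]
t 21.3 phi -82.4 tip [0.5605 0.1999 0.0786] open 0.0490 yaxis [-2.e-04 -6.e-04 -1.e+00]
twist 0.001 then x -0.8 y 53.4 z 1.6 mm
```

```bash
python3 -m inch '[{"x":-0.8,"y":10,"z":1.6,"twist":0},{"x":0,"y":15,"z":0,"twist":0},{"x":0,"y":12,"z":0,"twist":0},{"x":0,"y":7,"z":0,"twist":0},{"x":0,"y":4,"z":0,"twist":0},{"x":0,"y":2.5,"z":0,"twist":0},{"x":0,"y":1.2,"z":0,"twist":0},{"x":0,"y":0,"z":0,"twist":0},{"x":0,"y":0,"z":0,"twist":0}]'; python3 -c "
from h import *
go(.562,.2008,.0251,-82.4)"
```

```text
t: 22.2
tool_pos: [0.5621, 0.2021, 0.2135]
orientation: [-1.269, 1.109, -1.11]
force: [0.7, 0.5, -0.9]
opening: 0.0487
t 22.2 phi -82.3 tip [0.5623 0.2021 0.0275] open 0.0487 yaxis [ 9.e-04  2.e-04 -1.e+00]
twist 0.001 then x 1.3 y 2.4 z -0.5 mm
```

```bash
python3 -m inch '[{"x":0.5,"y":1.0,"z":0,"twist":0},{"x":0.3,"y":0.8,"z":0,"twist":0},{"x":0,"y":0.6,"z":0,"twist":0},{"x":0,"y":0,"z":0,"twist":0},{"x":0,"y":0,"z":0,"twist":0}]'; python3 -c "
from h import *
go(.562,.2008,.0251,-82.4)"
```

```text
t: 22.7
tool_pos: [0.5622, 0.2011, 0.2111]
orientation: [-1.269, 1.11, -1.11]
force: [-2.3, -1.9, 4.3]
opening: 0.0491
t 22.7 phi -82.3 tip [0.5623 0.2011 0.0251] open 0.0491 yaxis [ 4.e-04 -0.e+00 -1.e+00]
twist 0.001 then x 0.3 y 0.0 z -0.3 mm
```

```bash
python3 -m inch '[{"x":0,"y":0,"z":0,"twist":0},{"x":0,"y":0,"z":0,"twist":0},{"x":0,"y":0,"z":0,"twist":0},{"x":0,"y":0,"z":0,"twist":0},{"x":0,"y":-5,"z":0,"twist":0},{"x":0,"y":-10,"z":0,"twist":0},{"x":0,"y":-20,"z":0,"twist":0},{"x":0,"y":-25,"z":0,"twist":0},{"x":0,"y":-25,"z":0,"twist":0},{"x":0,"y":-15,"z":0,"twist":0},{"x":0,"y":0,"z":0,"twist":0},{"x":0,"y":0,"z":0,"twist":0}]' 0.32; python3 - <<'E'
from h import *
from plant import imaging
c=imaging.read_camera("wrist");cv2.imwrite("pics/w11.png",c['color'][:,:,::-1])
go(.4372,-.197,.124,-82.4)
E
```

```text
t: 23.9
tool_pos: [0.5619, 0.2011, 0.3103]
orientation: [-1.269, 1.11, -1.11]
force: [0.2, 0.1, -1.0]
opening: 0.0616
t 23.9 phi -82.3 tip [0.5613 0.201  0.1233] open 0.0615 yaxis [-1.5e-03 -4.0e-04 -1.0e+00]
twist 0.001 then x 378.1 y -0.3 z -175.7 mm
```

View pics/w11.png

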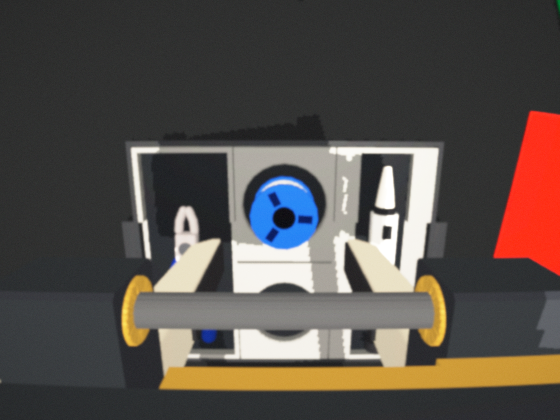

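The reel sits centred in the large well (hub at 284,217). Next, the tin.

```bash
python3 -m inch '[{"x":15,"y":0,"z":-7,"twist":0},{"x":30,"y":0,"z":-14,"twist":0},{"x":40,"y":0,"z":-19,"twist":0},{"x":40,"y":0,"z":-19,"twist":0},{"x":40,"y":0,"z":-19,"twist":0},{"x":40,"y":0,"z":-19,"twist":0},{"x":40,"y":0,"z":-19,"twist":0},{"x":40,"y":0,"z":-19,"twist":0},{"x":40,"y":0,"z":-18,"twist":0},{"x":30,"y":0,"z":-13,"twist":0},{"x":15,"y":0,"z":-7,"twist":0},{"x":8,"y":0,"z":-3,"twist":0}]' 1
python3 -m inch '[{"x":0,"y":0,"z":0,"twist":0},{"x":0,"y":0,"z":0,"twist":0}]'
python3 - <<'E'
from h import *; from plant import robot,imaging
import pickle
go(.4372,-.197,.0115,-82.4)
st=robot.read_state(); c=imaging.read_camera("wrist"); pickle.dump((c,st),open("w12.pkl","wb"))
cv2.imwrite("pics/w12.png",c['color'][:,:,::-1])
E
```

```text
t: 25.15
tool_pos: [0.4364, -0.1986, 0.3092]
orientation: [-1.269, 1.114, -1.11]
force: [0.2, 0.2, 0.6]
opening: 0.0929
t: 25.35
tool_pos: [0.4378, -0.1964, 0.3099]
orientation: [-1.269, 1.111, -1.109]
force: [-0.6, 0.3, 0.9]
opening: 0.0929
t 25.4 phi -82.3 tip [ 0.4377 -0.1963  0.1239] open 0.0929 yaxis [-8.e-04  9.e-04 -1.e+00]
twist 0.001 then x 0.8 y 112.4 z -0.5 mm
```

View pics/w12.png

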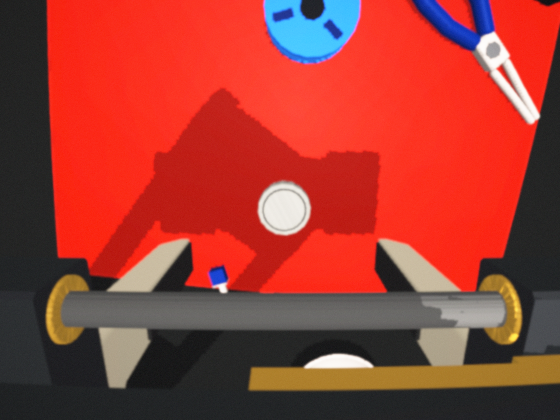

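Tin top: columns 258–311, rows 181–235, centre (285,208).

```bash
python3 - <<'E'
from h import *; import pickle
c,st=pickle.load(open("w12.pkl","rb")); T=wristT(c,st)
P=ray_plane(c,[[285,208],[218,278]],.022,T)
M=R.from_rotvec(st['orientation']).as_matrix(); tip=st['tool_pos']+.186*M[:,1]
print(P.round(4),((P-tip)@M*1e3).round(1))
E
```

```text
[[ 0.4377 -0.1974  0.022 ]
 [ 0.37   -0.1498  0.022 ]] [[  1.2 101.9   0. ]
 [-55.  102.  -60.8]]
```

```bash
python3 -m inch '[{"x":1,"y":20,"z":0,"twist":0},{"x":0,"y":25,"z":0,"twist":0},{"x":0,"y":25,"z":0,"twist":0},{"x":0,"y":23,"z":0,"twist":0},{"x":0,"y":12,"z":0,"twist":0},{"x":0,"y":6,"z":0,"twist":0},{"x":0,"y":0,"z":0,"twist":0},{"x":0,"y":0,"z":0,"twist":0}]' 0.4; python3 -m inch '[{"x":0,"y":1,"z":0,"twist":0},{"x":0,"y":0,"z":0,"twist":0},{"x":0,"y":0,"z":0,"twist":0},{"x":0,"y":0,"z":0,"twist":0},{"x":0,"y":0,"z":0,"twist":0},{"x":0,"y":0,"z":0,"twist":0}]' -1 25
python3 -c "
from h import *
go(.4655,.1885,.080,-82.4)"
```

```text
t: 26.2
tool_pos: [0.4387, -0.198, 0.2005]
orientation: [-1.269, 1.109, -1.111]
force: [0.7, 0.1, 0.9]
opening: 0.0651
t: 26.8
tool_pos: [0.4383, -0.1981, 0.1989]
orientation: [-1.269, 1.11, -1.111]
force: [-1.5, -0.3, 5.2]
opening: 0.0412
t 26.8 phi -82.3 tip [ 0.4384 -0.1981  0.0129] open 0.0412 yaxis [ 5.e-04 -2.e-04 -1.e+00]
twist 0.001 then x -379.6 y -67.2 z 78.0 mm
```

```bash
python3 -m inch '[{"x":0,"y":-4,"z":0,"twist":0},{"x":0,"y":-12,"z":0,"twist":0},{"x":0,"y":-20,"z":0,"twist":0},{"x":0,"y":-20,"z":0,"twist":0},{"x":-10,"y":-11,"z":2,"twist":0},{"x":-25,"y":0,"z":5,"twist":0},{"x":-35,"y":0,"z":7,"twist":0},{"x":-40,"y":0,"z":8,"twist":0},{"x":-40,"y":0,"z":8,"twist":0},{"x":-40,"y":0,"z":9,"twist":0},{"x":-40,"y":0,"z":9,"twist":0},{"x":-40,"y":0,"z":9,"twist":0}]'
python3 -m inch '[{"x":-40,"y":0,"z":8,"twist":0},{"x":-35,"y":0,"z":7,"twist":0},{"x":-23,"y":0,"z":4,"twist":0},{"x":-11,"y":0,"z":2,"twist":0},{"x":0,"y":0,"z":0,"twist":0},{"x":0,"y":0,"z":0,"twist":0}]'
python3 - <<'E'
from h import *; from plant import robot,imaging
import pickle
go(.4655,.1883,.0189,-82.4)
st=robot.read_state(); c=imaging.read_camera("wrist"); pickle.dump((c,st),open("w13.pkl","wb"))
cv2.imwrite("pics/w13.png",c['color'][:,:,::-1])
E
```

```text
t: 28.0
tool_pos: [0.4581, 0.0795, 0.2659]
orientation: [-1.269, 1.11, -1.11]
force: [-0.1, -0.0, -1.1]
opening: 0.0414
t: 28.6
tool_pos: [0.4647, 0.1876, 0.2654]
orientation: [-1.27, 1.11, -1.11]
force: [-1.4, -0.1, 0.1]
opening: 0.0417
t 28.6 phi -82.3 tip [0.4646 0.1875 0.0794] open 0.0417 yaxis [-4.e-04 -5.e-04 -1.e+00]
twist 0.001 then x -0.7 y 60.5 z 1.0 mm
```

View pics/w13.png

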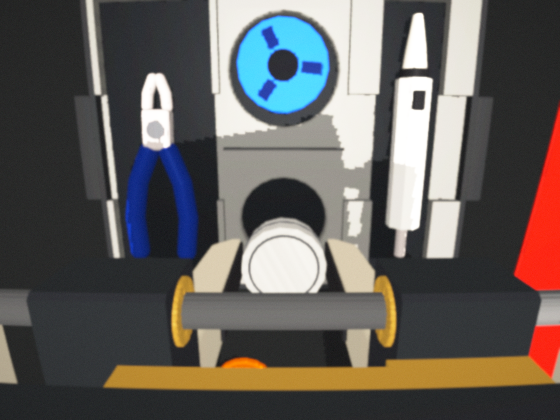

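The small well lies under the tin: columns 243–326, far edge at row 179. Checking its centre.

```bash
python3 - <<'E'
from h import *; import pickle
c,st=pickle.load(open("w13.pkl","rb")); T=wristT(c,st)
P=ray_plane(c,[[284,179],[243,220],[326,220],[196,240]],.016,T); print(P.round(4))
u=np.array([np.cos(np.radians(7.6)),np.sin(np.radians(7.6))]);print("small",P[0,:2]-.0295*u, "lat mid",(P[1]+P[2])/2)
E
```

```text
[[0.4941 0.191  0.016 ]
 [0.4622 0.2151 0.016 ]
 [0.4698 0.1586 0.016 ]
 [0.4432 0.2462 0.016 ]]
small [0.46490564 0.18709903] lat mid [0.46599853 0.18683809 0.016     ]
```

```bash
python3 -m inch '[{"x":-0.3,"y":12,"z":1,"twist":0},{"x":0,"y":16,"z":0,"twist":0},{"x":0,"y":14,"z":0,"twist":0},{"x":0,"y":6,"z":0,"twist":0},{"x":0,"y":0,"z":0,"twist":0},{"x":0,"y":0,"z":0,"twist":0}]'; python3 -c "
from h import *
go(.4665,.1875,.0189,-82.4)"
```

```text
t: 29.25
tool_pos: [0.466, 0.1884, 0.2176]
orientation: [-1.269, 1.11, -1.11]
force: [0.1, -0.4, -0.2]
opening: 0.0409
t 29.2 phi -82.4 tip [0.466  0.1884 0.0316] open 0.0409 yaxis [-1.e-04 -0.e+00 -1.e+00]
twist 0.001 then x 0.9 y 12.7 z 0.4 mm
```

```bash
python3 -m inch '[{"x":0.5,"y":4,"z":0,"twist":0},{"x":0,"y":3,"z":0,"twist":0},{"x":0,"y":2,"z":0,"twist":0},{"x":0,"y":1.2,"z":0,"twist":0},{"x":0,"y":1,"z":0,"twist":0},{"x":0,"y":0.6,"z":0,"twist":0},{"x":0,"y":0,"z":0,"twist":0},{"x":0,"y":0,"z":0,"twist":0}]'; python3 -c "
from h import *
go(.4660,.1875,.0189,-82.4)"
```

```text
t: 30.05
tool_pos: [0.4659, 0.188, 0.2058]
orientation: [-1.269, 1.11, -1.11]
force: [0.4, -0.6, -0.1]
opening: 0.0417
t 30.1 phi -82.3 tip [0.466  0.188  0.0198] open 0.0417 yaxis [ 1.e-04  0.e+00 -1.e+00]
twist 0.001 then x 0.5 y 0.9 z -0.0 mm
```

```bash
python3 -m inch '[{"x":0,"y":0.6,"z":0,"twist":0},{"x":0,"y":0.5,"z":0,"twist":0},{"x":0,"y":0,"z":0,"twist":0},{"x":0,"y":0,"z":0,"twist":0}]'; python3 -c "
from h import *
go(.4660,.1875,.0189,-82.4)"
```

```text
t: 30.45
tool_pos: [0.466, 0.188, 0.2049]
orientation: [-1.269, 1.11, -1.11]
force: [-1.1, -1.2, 4.7]
opening: 0.0412
t 30.4 phi -82.3 tip [0.466  0.1881 0.0189] open 0.0412 yaxis [ 2.e-04  0.e+00 -1.e+00]
twist 0.001 then x 0.5 y 0.0 z -0.1 mm
```

Contact again (4.7 N). Releasing, then backing off toward the robot's right so both fixed cameras see the tray.

```bash
python3 -m inch '[{"x":0,"y":0,"z":0,"twist":0},{"x":0,"y":0,"z":0,"twist":0},{"x":0,"y":0,"z":0,"twist":0},{"x":0,"y":0,"z":0,"twist":0},{"x":0,"y":-5,"z":0,"twist":0},{"x":0,"y":-10,"z":0,"twist":0},{"x":0,"y":-20,"z":0,"twist":0},{"x":0,"y":-30,"z":0,"twist":0},{"x":0,"y":-40,"z":0,"twist":0},{"x":0,"y":-40,"z":0,"twist":0},{"x":0,"y":-20,"z":0,"twist":0},{"x":0,"y":0,"z":0,"twist":0}]' 0.1; python3 - <<'E'
from h import *
from plant import imaging
c=imaging.read_camera("wrist");cv2.imwrite("pics/w14.png",c['color'][:,:,::-1])
E
python3 -m inch '[{"x":15,"y":0,"z":0,"twist":0},{"x":30,"y":0,"z":0,"twist":0},{"x":40,"y":0,"z":0,"twist":0},{"x":40,"y":0,"z":0,"twist":0},{"x":40,"y":0,"z":0,"twist":0},{"x":40,"y":0,"z":0,"twist":0},{"x":40,"y":0,"z":0,"twist":0},{"x":40,"y":0,"z":0,"twist":0},{"x":40,"y":0,"z":0,"twist":0},{"x":30,"y":0,"z":0,"twist":0},{"x":15,"y":0,"z":0,"twist":0},{"x":0,"y":0,"z":0,"twist":0}]'
python3 -m inch '[{"x":0,"y":0,"z":0,"twist":0},{"x":0,"y":0,"z":0,"twist":0},{"x":0,"y":0,"z":0,"twist":0}]'
python3 - <<'E'
from h import *
from plant import imaging
import pickle
c=imaging.read_camera("top");pickle.dump(c,open("topf.pkl","wb"))
o=ortho(c,.37,.67,.07,.37,.022); 
im=c['color'][:,:,::-1]; a=cv2.resize(im[150:320,140:470],(660,340)); b=np.zeros((600,1000,3),np.uint8)
cv2.imwrite("pics/topf.png",a); cv2.imwrite("pics/orthof.png",o[:,:,::-1])
s=imaging.read_camera("side");cv2.imwrite("pics/sidef.png",s['color'][:,:,::-1])
W=world_map(c);
for n,u,v in(("reel",210,210),("tin",216,249)): pass
# object measurement by z over tray
def zt(P): 
    p=project(c,P)[0].round().astype(int); return p,np.median(W[p[1]-3:p[1]+4,p[0]-3:p[0]+4].reshape(-1,3),0).round(4)
for n,P in(("reel",(.562,.2008,.046)),("tin",(.466,.188,.028)),("sucker",(.5246,.1139,.028)),("joint",(.5158,.2772,.02))): print(n,zt(P))
E
```

```text
t: 31.65
tool_pos: [0.467, 0.1884, 0.3749]
orientation: [-1.262, 1.105, -1.113]
force: [-0.1, 0.1, 0.5]
opening: 0.051
t: 32.9
tool_pos: [0.5145, -0.1805, 0.3679]
orientation: [-1.269, 1.115, -1.11]
force: [0.7, 0.6, -0.3]
opening: 0.0512
t: 33.2
tool_pos: [0.5153, -0.1774, 0.3696]
orientation: [-1.27, 1.109, -1.109]
force: [1.0, -0.0, 0.2]
opening: 0.051
reel (array([208, 210]), array([0.5609, 0.2002, 0.0472]))
tin (array([214, 250]), array([0.4666, 0.1889, 0.029 ]))
sucker (array([245, 226]), array([0.5234, 0.1139, 0.0279]))
joint (array([178, 230]), array([0.5159, 0.2779, 0.0196]))
```

View pics/w14.png

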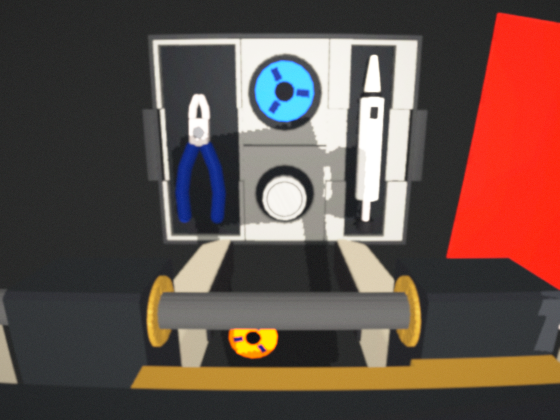

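View pics/topf.png

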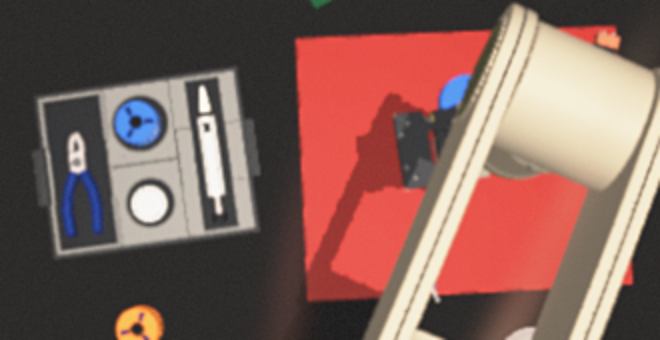

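View pics/sidef.png

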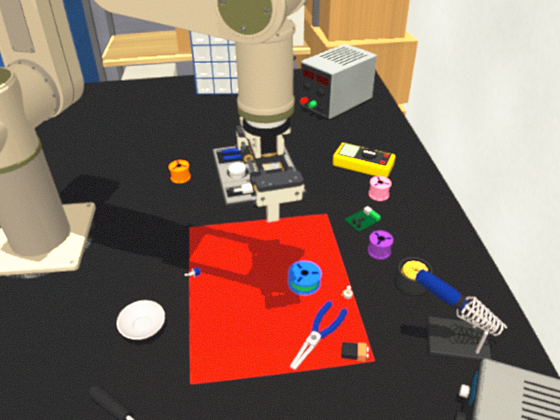

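All four pieces are in their nests: reel at (138,122) and tin at (150,203) in the enlarged top view, cutters on the left, sucker on the right. In the side view the wire reel (304,277) and the pliers (319,331) are at their starting pixels. Handing in.

```bash
python3 -c "
from plant import robot
print(robot.close_job())"
```

```text
the job is handed in; nothing more can be done
None
```

I packed the tray and handed the job in at about 33 s of the 104 s allowed. Each piece was lowered until it touched the floor (4–5 N at the wrist) before I opened the fingers.

| Piece | Nest | Position error (estimated) | Top height measured | Top height if flat on floor |
|---|---|---|---|---|
| Solder reel | Large round well | about 2 mm | 47 mm | 46 mm |
| Flux tin | Small round well | about 2 mm | 29 mm | 28 mm |
| Solder sucker | Narrow trough | about 2 mm | 28 mm | 28 mm |
| Flush cutters | Wide trough | about 13 mm along the trough, on purpose; about 2 mm across | 20 mm | 20 mm |

I set the cutters off-centre so the fingers came down in the trough's side-wall gap; the allowance there is 31 mm.

The wire reel and long-nose pliers are at their starting pixels in the side view. They were hidden by the arm in the last top view, so only the side camera confirms that. The fingers were clear of everything at hand-in.

None of the last checks failed. The camera estimates disagreed with each other by 1–2 mm, which is within the calibration. The hand-in call gives no verdict.

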